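# Mesh a centrifuge rotor with its splined spindle and hold it home

### The job

Fit the loose blue rotor, knob up, onto the drive spindle of the small white centrifuge: lift it over, turn it until its hub meshes with the splines, slide it down and press it fully home against the sprung seat. Finish while still holding it pressed fully home, without letting go, so that it can be locked from below. Leave the lid, the tube rack, the reagent bottle and the tip box where they stand.

Things in the scene. Friction and masses are not known exactly. Their poses are not given: they have to be found in the camera images.
- rotor_center (a point): Loose rotor on the bench: blue disc 90 mm across, 30 mm high, with a plain round grey knob (30 mm across, 34 mm high) on its flat top; 0.2 to 0.33 kg. Point: on its axis, half-way up (32 mm above the underside, 2 mm above the blue top); z up out of the knob. Six white-ringed black tube places on top, 34 mm from the axis, 60 degrees apart, one on this frame's +x.
- rotor: The rotor again, at the centre of its underside (32 mm below rotor_center, same axes). Its hub is open below: bore 33 mm across, 26 mm deep, with six inward teeth 4 mm wide reaching to 10.2 mm from the axis, from the underside to 18 mm up. The six grooves between the teeth lie straight below the tube places, so it fits in six turns, 60 degrees apart.
- spindle_top (a point): Centre of the top end of the drive spindle in the centrifuge's bowl, 78 mm above the bench; z up. Its top 10 mm is a plain steel pilot, 18 mm across, cone-tipped, that centres the hub (1.2 mm play all round). Below that are six brass splines 4.6 mm wide, 30 mm across the tips, 60 degrees apart, one along this frame's +x. Braked: a light rub does not turn it (0.4 N m).
- spline_top (a point): On the spindle's axis at the height of the spline tops, 68 mm above the bench, same axes. The rotor meshes when its tube places line up with the splines within about 4 degrees; else its teeth rest on the spline tops and rotor_center is 32 mm above this point. Meshed and resting on the unpressed seat it is 24 mm above, pressed fully home 18 mm above.
- seat_plate (a joint): Sprung black seat, a plate 84 mm across round the spindle that the rotor's underside rests on: 0 when up (its top 60 mm above the bench), 0.006 m when pressed down onto its stop. It starts to give at 5 N and is fully down at 12 N (the rotor's weight helps but does not press it down alone); it lifts the rotor again when let go.
- centrifuge: The centrifuge, fixed to the bench: white housing 200 x 180 x 85 mm (x, y, z), no lid on it. Origin under its centre, on the bench, on the spindle's axis; the front panel with the dial faces -x of its own frame. The round bowl in its top is 120 mm across and 60 mm deep.
- lid: Bystander: the centrifuge's loose grey lid, a disc 132 mm across, 40 mm high with its black knob, lying on the bench to the robot's right. Origin under its centre.
- tube_rack: Bystander: orange rack 70 x 180 mm and 75 mm high with its coloured tube caps. Origin under its centre.
- reagent: Bystander: closed magenta bottle, 56 mm across, 90 mm high. Origin under its centre.
- tip_box: Bystander: blue box with white lid, 87 x 122 x 68 mm. Origin under its centre.
Things that resemble listed ones, but are neither listed nor needed, are in the scene too. Leave any pink or yellow look-alike of the rotor alone.

How it is judged:
On the way, in this order (a step that is already met when the one before it is completed fails the run):
1. the rotor is lifted off the bench in the fingers (height (world z) of rotor_center above 0.06 m and contact force between the fingers and rotor above 1 N), for 0.2 s.
2. the rotor's teeth have slid down between the splines (z of rotor_center in the frame of spindle_top below 0.0185 m and horizontal distance between rotor_center and spindle_top below 0.004 m), for 0.1 s.
At the end, for the whole second after the job is handed in: The rotor, knob up (within 4 degrees of upright), is on the spindle's axis within 3 mm, meshed and within about 1.8 mm of fully home, with the seat pressed down at least 4.5 of its 6 mm, at rest, and the fingers still hold or press it (over 2 N) (z of rotor_center in the frame of spindle_top below 0.0098 m and horizontal distance between rotor_center and spindle_top below 0.003 m and angle between rotor_center's own z axis and vertical below 0.07 rad and value of joint seat_plate above 0.0045 m and contact force between the fingers and rotor above 2 N and linear speed of rotor below 0.02 m/s); the arm keeps its last pose, push and grip.
It fails at once if the lid is moved by more than 20 mm or tipped (distance of lid from where it was at the start of the episode above 0.02 m or angle between lid's own z axis and vertical above 0.3 rad).
It fails at once if the tube rack is moved by more than 20 mm or tipped (distance of tube_rack from where it was at the start of the episode above 0.02 m or angle between tube_rack's own z axis and vertical above 0.3 rad).
It fails at once if the reagent bottle is moved by more than 20 mm or tipped (distance of reagent from where it was at the start of the episode above 0.02 m or angle between reagent's own z axis and vertical above 0.3 rad).
It fails at once if the tip box is moved by more than 20 mm or tipped (distance of tip_box from where it was at the start of the episode above 0.02 m or angle between tip_box's own z axis and vertical above 0.3 rad).
It also fails if it takes over 38 s, if anything falls off the work surface, if the arm or the gripper's body presses on something with over 40 N, if the wrist force passes 120 N, or if a joint passes its speed limit or range.

### The arm

A 6-joint arm with a two-finger parallel gripper is mounted at the origin on the work surface. World frame = base frame: x ahead of the robot, y to its left, z up, the work surface at z = 0. Lengths are in m, angles in rad, forces in N, time in s.
With the tool pointing down it reaches from about 0.35 to 0.775 m from the base axis. Payload 7.3 kg.
Tool frame: the origin (TCP) lies between the finger pads; the fingertips stand 25 mm ahead of it and the grasp point (between the pads) lies 6 mm ahead of it; z points along the fingers, x is the direction in which the jaws open and shut, and the axes are right-handed (so a half turn about z gives the same grasp; the last joint's range is limited). The gripper opens to 92 mm and grips with 3 to 60 N. Pads are 19 mm wide; open, the fingers measure 130 mm over their backs; the gripper's body (75 mm by 190 mm) begins 47 mm behind the grasp point.
Start: joints at [1.096, 0.342, 1.524, -0, 1.275, -0.146], TCP at [0.17, 0.497, 0.252] pointing down, gripper open.
Joint ranges: [-2.53, 2.53], [-0.77, 2.02], [0.04, 2.7], [-1, 4.14], [0.28, 2.66], [-3.11, 3.11]. Speed limits (rad/s): [2.57, 2.57, 3.14, 3.14, 3.14, 3.14].

### API

Orientations are given as a unit quaternion [w, x, y, z].
In Python, from plant import robot, eyes gives the robot as it stands. The module is installed in compiled form; this text tells all that it offers.
- The arm moves only by the shell command python3 -m jog 'ROWS' [FORCE]. ROWS is text: rows parted by semicolons, each of 7 numbers parted by spaces: the shift along the tool's x, y, z each as a share of 250 mm, from -1 to 1, then the turn, a rotation vector about the tool's x, y, z each as a share of 45 degrees, from -1 to 1, then the opening, from 0 (shut) to 1 (fully open). A call has exactly 8 rows; each row is the pose to reach, as a shift and turn from the pose measured when the call began, along the tool's axes at that moment; what a row does not reach only later rows make up. A row lasts 1/10 s, in which the tool goes at most 50 mm and 8.59 degrees, less where a joint would pass 70% of its speed; a pose out of reach is approached as far as the arm can. A call with a number of a shift or a turn outside -1 to 1 is refused whole. A call with a gripper value outside its range is refused whole. The fingers move at their own pace and stop on an object; FORCE is the grip in N (left out, the last holds). Time passes only in rows, so rows that repeat a pose let the fingers close, or fill a call up. It gives the time, the measured TCP pose, the force and the opening at its end, in the units of the state.
- robot.read_state(): the state, without advancing time (a new reading comes with each control period).
- eyes.grab_frame(name): name is "scene" or "top" or "wrist"; returns a dict with "frame" (480x640x3 uint8, red, green, blue), "fx", "fy", "cx", "cy" (pixels), "eye" and "orientation" of the camera in the world. Camera axes: x right, y up, looking along -z (the intrinsics and any distortion apply to the point x, -y, -z); pixel columns grow to the right and rows downward; lengths in m; the calibration is good to about 2 mm. A picture is of the moment at which its call begins. There is no depth.
- robot.job_done(): hands the job in, once; it reports no verdict.
The state is a dict: "time": time; "joints": joint angles; "joint_vel": joint speeds; "tau": joint torques, N m; "tcp_pos": TCP position; "tool_rot": TCP orientation; "wrist_force": force on the tool from outside, world axes, zero at the start; "ft_torque": the same for the moment, N m; "width": finger opening in m.
Only numpy, scipy, OpenCV 4.12 (cv2) and the standard library are available. Lean on these libraries where they do the work, as an engineer would, in place of code of your own. Each camera call takes 0.05 s, during which the arm holds its last target.

## Working session

There is one attempt and no reset: what is moved stays moved. The work goes in short steps, Python scripts to look and compute and a shell command to move; the robot and the scene stay as the last step left them, time stands still between calls to the robot, and variables do not carry over. Pictures are saved under pics/ and viewed, and the job is handed in when it is done.

```bash
mkdir -p pics
python3 - <<'E'
from plant import robot, eyes
import cv2, json, pickle
s=robot.read_state(); print({k:(v if not hasattr(v,'tolist') else v.tolist()) for k,v in s.items()})
for n in ("scene","top","wrist"):
    f=eyes.grab_frame(n); print(n,{k:v for k,v in f.items() if k!="frame"})
    cv2.imwrite(f"pics/{n}0.png",f["frame"][:,:,::-1]); pickle.dump(f,open(f"{n}0.pkl","wb"))
E
```

```text
{'time': 0.0, 'joints': [1.0960112165477063, 0.34273816527353423, 1.5250045454808874, -2.2703280794093553e-05, 1.2753689608974017, -0.14599040098466176], 'joint_vel': [0.0003948404414424733, -0.0003288320768879536, -0.0008392346975143488, -0.0008187305897510292, 0.0005312370655230379, 6.644001172417993e-05], 'tau': [0.0013680322444997728, -43.1254506111145, -24.421820640563965, 0.07189399329945445, 0.05602302378974855, -0.00013553679309552535], 'tcp_pos': [0.16933973593581284, 0.4965639074223207, 0.2510412588512116], 'tool_rot': [0.00035701498693413544, 0.8132943816306895, 0.5818519329143929, -0.0006704565894463686], 'wrist_force': [0.18288895472629535, 0.07365766245735089, 0.9032278589115823], 'ft_torque': [0.04090329522872776, -0.004731586144745492, -0.03692152595691049], 'width': 0.09201530799104708}
scene {'fx': 451.3849154641653, 'fy': 451.3849154641653, 'cx': 320.7175137241288, 'cy': 245.4064345242621, 'eye': array([ 1.48606696, -0.44210596,  0.73277463]), 'orientation': array([0.74641482, 0.3985721 , 0.25842163, 0.46607238])}
top {'fx': 565.1614538589854, 'fy': 565.1614538589854, 'cx': 312.81475750378587, 'cy': 236.10639657810444, 'eye': array([ 0.34066038, -0.03635899,  1.28902586]), 'orientation': array([ 0.73998409,  0.08280348, -0.0719793 , -0.66361593])}
wrist {'fx': 379.6223414601349, 'fy': 379.6223414601349, 'cx': 314.11280539815226, 'cy': 246.49582354804602, 'eye': array([0.10503426, 0.51904679, 0.38479682]), 'orientation': array([ 0.80671474, -0.10524504, -0.07470946,  0.57667435])}
```

View pics/scene0.png

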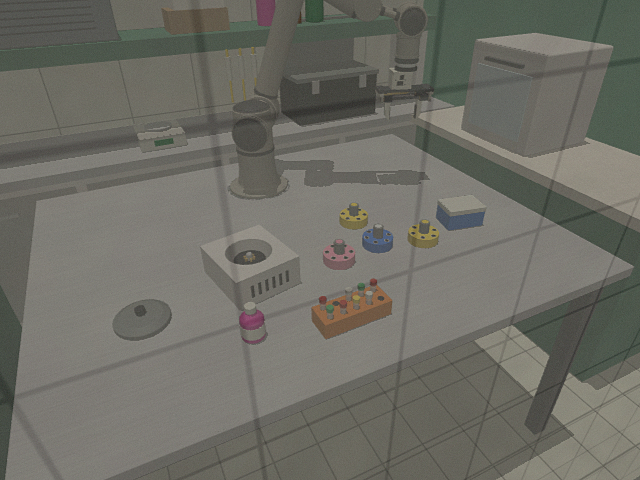

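View pics/top0.png

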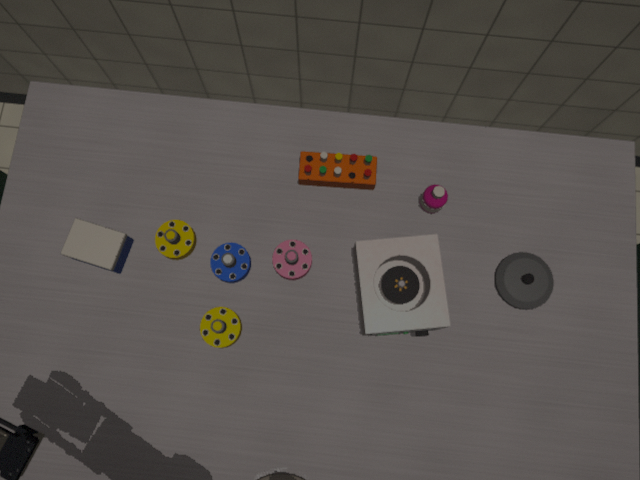

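View pics/wrist0.png

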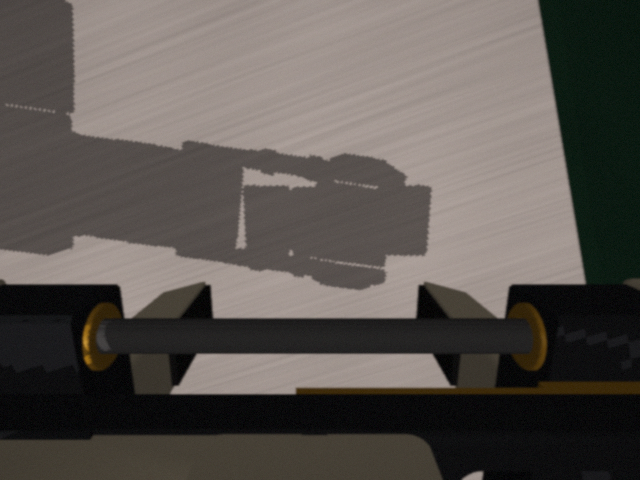

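The scene and top views show one blue rotor (top px 230,262) near a pink look-alike (292,259) and two yellow ones (175,239 and 220,327). The centrifuge spindle is at about (402,285). By its colour, the blue one is the target. Next I'll crop in and measure.

```bash
cat > h.py <<'E'
import numpy as np, cv2, pickle
from scipy.spatial.transform import Rotation as R
def rot(q): return R.from_quat([q[1],q[2],q[3],q[0]])
def unproj(f,px,z):
    px=np.atleast_2d(px).astype(float)
    d=np.stack([(px[:,0]-f['cx'])/f['fx'],-(px[:,1]-f['cy'])/f['fy'],-np.ones(len(px))],1)
    d=rot(f['orientation']).apply(d); e=np.array(f['eye'])
    return e+d*((z-e[2])/d[:,2])[:,None]
def proj(f,P):
    c=rot(f['orientation']).inv().apply(np.atleast_2d(P)-np.array(f['eye']))
    return np.stack([f['cx']+f['fx']*c[:,0]/-c[:,2], f['cy']-f['fy']*c[:,1]/-c[:,2]],1)
E
python3 - <<'E'
from h import *
for n,c1,c2 in (("top",(230,262),(402,285)),("scene",(378,238),(250,257))):
    f=pickle.load(open(n+"0.pkl","rb")); im=f['frame'][:,:,::-1]
    a=[cv2.resize(im[y-32:y+32,x-32:x+32],(400,400),interpolation=cv2.INTER_CUBIC) for x,y in (c1,c2)]
    cv2.imwrite(f"pics/c_{n}.png",np.hstack(a))
    hsv=cv2.cvtColor(np.ascontiguousarray(im),cv2.COLOR_BGR2HSV)
    m=cv2.inRange(hsv,(105,90,40),(125,255,255)); 
    k,l,st,ce=cv2.connectedComponentsWithStats(m)
    for i in range(1,k):
        if st[i,4]>100: print(n,st[i],ce[i])
E
```

```text
top [114 237  19  36 243] [123.30041152 255.31687243]
top [210 243  41  39 873] [230.74455899 262.61741123]
scene [363 230  30  15 172] [377.78488372 237.66860465]
```

View pics/c_top.png

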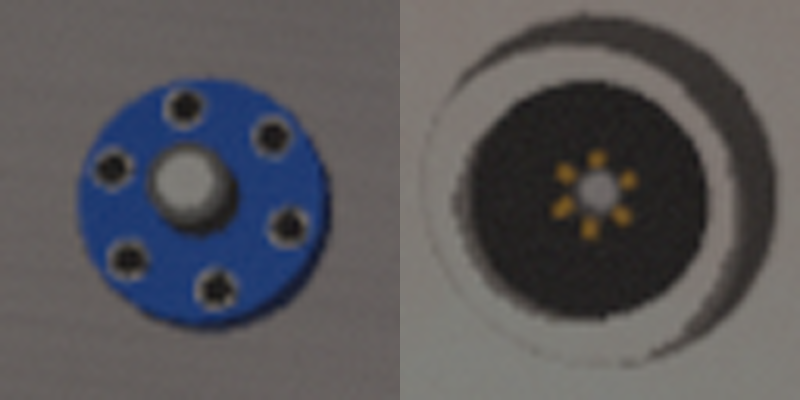

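View pics/c_scene.png

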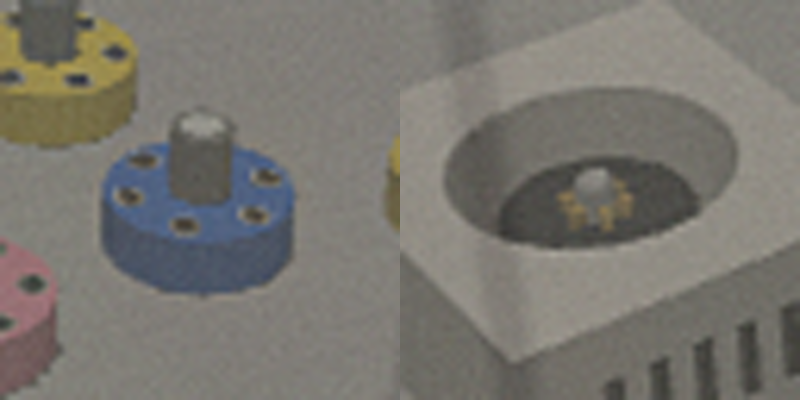

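The crop confirms the target: a blue disc with a grey knob and six ringed holes, at top-crop px (185,107), (272,136), (289,227), (216,289), (128,259) and (112,168). The spline tips are visible at about (598,192) in the crop.

Run:
```python
from h import *
f=pickle.load(open("top0.pkl","rb"))
def full(p,c): return (np.array(p)+.5)/6.25-.5+np.array(c)-32
h=full([(185,107),(272,136),(289,227),(216,289),(128,259),(112,168)],(230,262))
P=unproj(f,h,.030); c=P.mean(0); d=P-c
print("rotor",c,np.linalg.norm(d[:,:2],axis=1),np.degrees(np.arctan2(d[:,1],d[:,0])), np.degrees(np.arctan2(d[:,1],d[:,0]))%60)
print("knob top",unproj(f,full([(184,180)],(230,262)),.064))
s=full([(597,158),(629,181),(622,216),(590,231),(562,208),(566,172)],(402+64,285)) - np.array([0,0])
s=full(np.array([(597,158),(629,181),(622,216),(590,231),(562,208),(566,172)])-[400,0],(402,285))
P=unproj(f,s,.068); c=P.mean(0); d=P-c
print("spl",c,np.linalg.norm(d[:,:2],axis=1),np.degrees(np.arctan2(d[:,1],d[:,0]))%60)
print("pilot",unproj(f,full([(199,192)],(402,285)),.078))
# bowl rim: seat disc center
print("seat",unproj(f,full([(190,200)],(402,285)),.060))
f2=pickle.load(open("scene0.pkl","rb"))
print("scene pilot",unproj(f2,full([(195,174)],(250,257)),.078), "knob", unproj(f2,full([(203,124)],(378,238)),.064))
for n,px,z in (("rack",[(299,186),(377,188),(377,152),(300,152)],.06),("bottle",[(438,192)],.09),("pink",[(292,257)],.064),("y1",[(172,237)],.064),("y2",[(219,326)],.064),("housing",[(357,240),(438,235),(449,327),(365,334)],.085)): print(n,unproj(f,px,z)[:,:2].round(3).tolist())
```

```text
rotor [0.54181389 0.17917519 0.03      ] [0.03403666 0.03394168 0.03415755 0.03410735 0.03391595 0.03415173] [  17.52691285  -41.9800421  -102.29923829 -162.40185028  137.84380574
   77.75765242] [17.52691285 18.0199579  17.70076171 17.59814972 17.84380574 17.75765242]
knob top [[0.54192034 0.17995774 0.064     ]]
spl [ 0.52686265 -0.20377527  0.068     ] [0.01278388 0.01306069 0.01202857 0.01294424 0.01234558 0.01236489] [ 0.14555203 57.07544171 57.18461326 57.65361453 59.03709095 57.10306532]
pilot [[ 0.52630478 -0.20394311  0.078     ]]
seat [[ 0.52591585 -0.20351815  0.06      ]]
scene pilot [[ 0.52802446 -0.20035714  0.078     ]] knob [[0.54302209 0.1825565  0.064     ]]
rack [[0.726, 0.042], [0.74, -0.135], [0.827, -0.128], [0.807, 0.049]]
bottle [[0.736, -0.267]]
pink [[0.56, 0.038]]
y1 [[0.576, 0.308]]
y2 [[0.394, 0.176]]
housing [[0.609, -0.1], [0.64, -0.274], [0.444, -0.309], [0.41, -0.135]]
```

```bash
cat >> h.py <<'E'
def yawq(yaw):  # tool down, tool x at yaw (deg)
    y=np.radians(yaw); X=np.array([np.cos(y),np.sin(y),0]);Z=np.array([0,0,-1.]);return R.from_matrix(np.stack([X,np.cross(Z,X),Z],1))
def plan(s,pos,yaw):
    Rt=rot(s['tool_rot']); d=Rt.inv().apply(np.array(pos)-np.array(s['tcp_pos']))/.25
    r=(Rt.inv()*yawq(yaw)).as_rotvec(degrees=True)/45
    print('rows:',d.round(3),r.round(3),'| mm',(d*250).round(1))
def info(s):
    Rt=rot(s['tool_rot']).as_matrix(); print('t',round(s['time'],2),'tcp',np.round(s['tcp_pos'],4),'yaw',np.degrees(np.arctan2(Rt[1,0],Rt[0,0])).round(2),'tilt',np.degrees(np.arccos(-Rt[2,2])).round(2),'F',np.round(s['wrist_force'],2),'M',np.round(s['ft_torque'],2),'w',round(s['width'],4),'q',np.round(s['joints'],3))
def camrel(s,f):
    Rt=rot(s['tool_rot']); return Rt.inv().apply(np.array(f['eye'])-s['tcp_pos']),(Rt.inv()*rot(f['orientation']))
def wristat(f,rel,pos,yaw):
    Rt=yawq(yaw); q=(Rt*rel[1]).as_quat(); g=dict(f); g['eye']=np.array(pos)+Rt.apply(rel[0]); g['orientation']=[q[3],q[0],q[1],q[2]]; return g
E
python3 - <<'E'
from h import *
from plant import robot
s=robot.read_state(); info(s)
f=pickle.load(open("wrist0.pkl","rb")); rel=camrel(s,f); pickle.dump(rel,open("rel.pkl","wb"))
print(rel[0],rel[1].as_matrix().round(3))
for z in (.2,.15,.1):
  g=wristat(f,rel,[.5425,.1805,z],18); print(z,proj(g,[[.5425,.1805,.03],[.5425,.1805,.064]]))
plan(s,[.38,.34,.2],40)
E
```

```text
t 0.15 tcp [0.1694 0.4966 0.2512] yaw 71.16 tilt 0.06 F [ 0.46  0.13 -0.93] M [-0.02 -0.04  0.04] w 0.0916 q [ 1.096  0.343  1.525  0.     1.275 -0.146]
[ 0.00027604 -0.06816238 -0.13356002] [[ 1.     0.001 -0.   ]
 [ 0.001 -0.967 -0.256]
 [-0.     0.256 -0.967]]
0.2 [[313.75319098 232.0101574 ]
 [313.72282497 242.18858106]]
0.15 [[313.70590461 247.86014196]
 [313.66238305 262.44819219]]
0.1 [[313.63728166 270.86196315]
 [313.56972626 293.50595062]]
rows: [-0.321  1.     0.205] [0.    0.001 0.693] | mm [-80.2 249.9  51.3]
```

```bash
python3 -m jog '-0.32 0.99 0.2 0 0 0.69 1;-0.32 0.99 0.2 0 0 0.69 1;-0.32 0.99 0.2 0 0 0.69 1;-0.32 0.99 0.2 0 0 0.69 1;-0.32 0.99 0.2 0 0 0.69 1;-0.32 0.99 0.2 0 0 0.69 1;-0.32 0.99 0.2 0 0 0.69 1;-0.32 0.99 0.2 0 0 0.69 1' 30
python3 - <<'E'
from h import *
from plant import robot
s=robot.read_state(); info(s); plan(s,[.5425,.1805,.19],18)
E
```

```text
time: 0.95
tcp_pos: [0.3772, 0.3413, 0.2012]
tool_rot: [0.0, 0.939, 0.343, -0.001]
wrist_force: [-0.2, -0.6, 0.6]
width: 0.0914
t 0.95 tcp [0.3772 0.3413 0.2012] yaw 40.09 tilt 0.09 F [-0.23 -0.63  0.62] M [-0.05  0.01 -0.01] w 0.0914 q [ 0.585  0.361  1.645  0.     1.137 -0.115]
rows: [0.092 0.918 0.045] [0.    0.002 0.491] | mm [ 22.9 229.4  11.1]
```

```bash
python3 -m jog '0.09 0.92 0.045 0 0 0.49 1;0.09 0.92 0.045 0 0 0.49 1;0.09 0.92 0.045 0 0 0.49 1;0.09 0.92 0.045 0 0 0.49 1;0.09 0.92 0.045 0 0 0.49 1;0.09 0.92 0.045 0 0 0.49 1;0.09 0.92 0.045 0 0 0.49 1;0.09 0.92 0.045 0 0 0.49 1'
python3 - <<'E'
from h import *
from plant import robot,eyes
s=robot.read_state(); info(s); f=eyes.grab_frame("wrist"); pickle.dump(f,open("w1.pkl","wb"))
cv2.imwrite("pics/w1.png",f['frame'][:,:,::-1])
print(proj(f,[[.5425,.1805,.03],[.5425,.1805,.064]]))
E
```

```text
time: 1.75
tcp_pos: [0.5414, 0.1816, 0.1901]
tool_rot: [0.0, 0.987, 0.158, -0.001]
wrist_force: [-1.2, 0.8, -0.5]
width: 0.0923
t 1.75 tcp [0.5414 0.1816 0.1901] yaw 18.17 tilt 0.1 F [-1.19  0.81 -0.49] M [-0.04  0.03  0.02] w 0.0923 q [ 0.19   0.48   1.485 -0.     1.178 -0.128]
[[314.6100997  237.10706211]
 [314.57673729 248.23770779]]
```

View pics/w1.png

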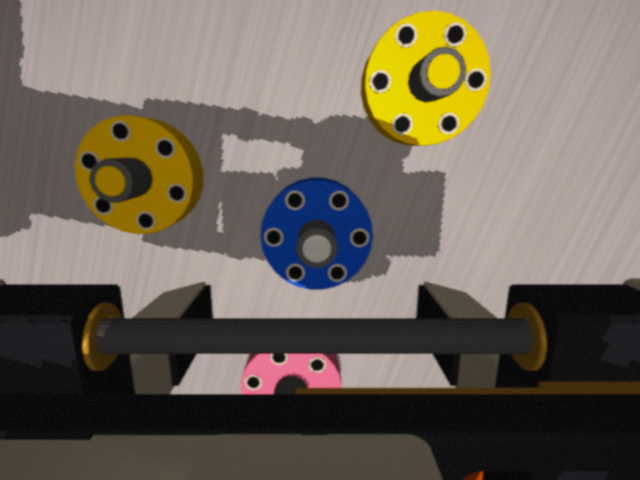

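The wrist view shows the blue rotor centred at about (317,237), with six holes at (295,200), (339,200), (274,237), (359,237), (296,272) and (337,273). The knob top is at (317,249), and the yellow and pink ones are clear of it.

Run:
```python
from h import *
from plant import robot
f=pickle.load(open("w1.pkl","rb"));s=robot.read_state()
P=unproj(f,[(295,200),(339,200),(274,237),(359,237),(296,272),(337,273)],.03);c=P.mean(0);d=P-c
print(c,np.linalg.norm(d[:,:2],axis=1),(np.degrees(np.arctan2(d[:,1],d[:,0]))%60).round(2)); print(unproj(f,[(317,248.5)],.064))
plan(s,[.5425,.1805,.08],18)
plan(s,[.5425,.1805,.06],18)
```

```text
[0.54404926 0.18100814 0.03      ] [0.03402816 0.03424678 0.03393331 0.03366306 0.03371615 0.03437082] [17.8  17.84 18.   18.3  18.26 17.07]
[[0.54419223 0.18085215 0.064     ]]
rows: [0.004 0.005 0.441] [0.    0.002 0.004] | mm [  0.9   1.3 110.2]
rows: [0.004 0.005 0.521] [0.    0.002 0.004] | mm [  0.9   1.3 130.2]
```

```bash
python3 -m jog '0.007 0.005 0.13 0 0 0 1;0.007 0.005 0.26 0 0 0 1;0.007 0.005 0.37 0 0 0 1;0.007 0.005 0.45 0 0 0 1;0.007 0.005 0.5 0 0 0 1;0.007 0.005 0.52 0 0 0 1;0.007 0.005 0.52 0 0 0 1;0.007 0.005 0.52 0 0 0 0.2' 40
python3 -m jog '0 0 0 0 0 0 0;0 0 0 0 0 0 0;0 0 0 0 0 0 0;0 0 0 0 0 0 0;0 0 0 0 0 0 0;0 0 0 0 0 0 0;0 0 0 0 0 0 0;0 0 0 0 0 0 0' 40
python3 - <<'E'
from h import *
from plant import robot
s=robot.read_state(); info(s)
E
```

```text
time: 2.6
tcp_pos: [0.5438, 0.1812, 0.0613]
tool_rot: [0.0, 0.987, 0.158, 0.0]
wrist_force: [0.7, 0.0, 0.5]
width: 0.0874
time: 3.4
tcp_pos: [0.5437, 0.1812, 0.0612]
tool_rot: [0.0, 0.987, 0.158, -0.0]
wrist_force: [-1.3, -0.7, 0.6]
width: 0.029
t 3.4 tcp [0.5437 0.1812 0.0612] yaw 18.21 tilt 0.02 F [-1.27 -0.74  0.64] M [-0.11  0.11  0.01] w 0.029 q [ 0.188  0.639  1.611 -0.     0.891 -0.129]
```

```bash
python3 -m jog '0 0 -0.03 0 0 0 0;0 0 -0.1 0 0 0 0;0 0 -0.2 0 0 0 0;0 0 -0.3 0 0 0 0;0 0 -0.4 0 0 0 0;0 0 -0.5 0 0 0 0;0 0 -0.56 0 0 0 0;0 0 -0.56 0 0 0 0'
python3 - <<'E'
from h import *
from plant import robot,eyes
s=robot.read_state(); info(s); f=eyes.grab_frame("wrist"); pickle.dump(f,open("w2.pkl","wb"))
cv2.imwrite("pics/w2.png",f['frame'][:,:,::-1])
plan(s,[.527,-.2035,.20],-2)
E
```

```text
time: 4.2
tcp_pos: [0.5446, 0.1815, 0.2036]
tool_rot: [0.0, 0.987, 0.158, 0.002]
wrist_force: [0.1, 0.1, -2.6]
width: 0.0295
t 4.2 tcp [0.5446 0.1815 0.2036] yaw 18.21 tilt 0.25 F [ 0.08  0.1  -2.6 ] M [-0.1   0.02 -0.03] w 0.0295 q [ 0.188  0.469  1.462 -0.     1.205 -0.129]
rows: [-0.548  1.441  0.013] [ 0.    -0.006  0.449] | mm [-137.1  360.2    3.3]
```

View pics/w2.png

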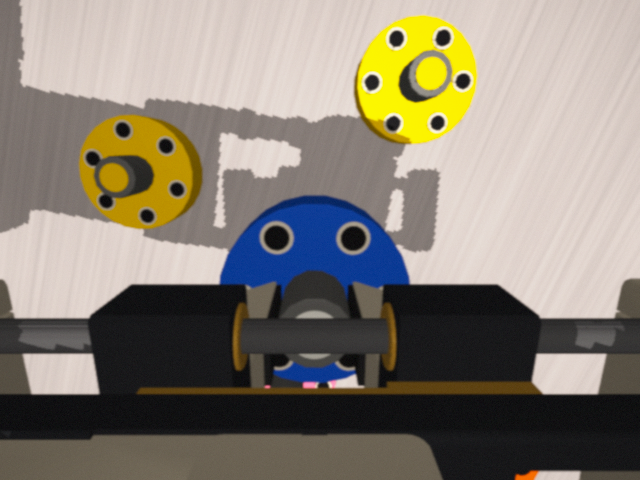

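The rotor is lifted, with about 2.6 N of weight showing. The wrist image shows its front holes at (276,238) and (353,238). I'll carry it past the spindle so the wrist camera can see the splines.

```bash
python3 -m jog '-0.03 0.08 -0.02 0 0 0.05 0;-0.08 0.22 -0.04 0 0 0.1 0;-0.14 0.38 -0.06 0 0 0.16 0;-0.2 0.54 -0.06 0 0 0.22 0;-0.26 0.7 -0.06 0 0 0.28 0;-0.32 0.84 -0.06 0 0 0.34 0;-0.36 0.94 -0.06 0 0 0.4 0;-0.38 1 -0.06 0 0 0.45 0'
python3 - <<'E'
from h import *
from plant import robot
s=robot.read_state(); info(s); plan(s,[.527,-.305,.22],-2)
E
```

```text
time: 5.05
tcp_pos: [0.5307, -0.0878, 0.2154]
tool_rot: [-0.0, 1.0, -0.02, -0.001]
wrist_force: [0.5, 1.1, -3.4]
width: 0.0294
t 5.05 tcp [ 0.5307 -0.0878  0.2154] yaw -2.28 tilt 0.07 F [ 0.47  1.09 -3.43] M [-0.07  0.03  0.02] w 0.0294 q [-0.307  0.398  1.545  0.     1.201 -0.267]
rows: [ 0.02   0.869 -0.019] [-0.001  0.002 -0.006] | mm [  4.9 217.2  -4.7]
```

```bash
python3 -m jog '0.01 0.1 -0.02 0 0 0 0;0.01 0.25 -0.02 0 0 0 0;0.02 0.42 -0.02 0 0 0 0;0.02 0.58 -0.02 0 0 0 0;0.02 0.72 -0.02 0 0 0 0;0.02 0.82 -0.02 0 0 0 0;0.02 0.87 -0.02 0 0 0 0;0.02 0.87 -0.02 0 0 0 0'
python3 - <<'E'
from h import *
from plant import robot,eyes
s=robot.read_state(); info(s); f=eyes.grab_frame("wrist"); pickle.dump(f,open("w3.pkl","wb"))
cv2.imwrite("pics/w3.png",f['frame'][:,:,::-1])
f=eyes.grab_frame("top"); pickle.dump(f,open("t3.pkl","wb"))
print(proj(pickle.load(open("w3.pkl","rb")),[[.527,-.2035,.068],[.527,-.2035,.078]]))
E
```

```text
time: 5.85
tcp_pos: [0.5268, -0.3059, 0.2192]
tool_rot: [-0.001, 1.0, -0.021, -0.001]
wrist_force: [-0.1, 0.7, -3.2]
width: 0.0292
t 5.85 tcp [ 0.5268 -0.3059  0.2192] yaw -2.37 tilt 0.17 F [-0.1   0.72 -3.25] M [-0.07 -0.01  0.02] w 0.0292 q [-0.652  0.523  1.326 -0.     1.295 -0.61 ]
[[307.91605466  97.15300505]
 [307.64004954  95.29735818]]
```

View pics/w3.png

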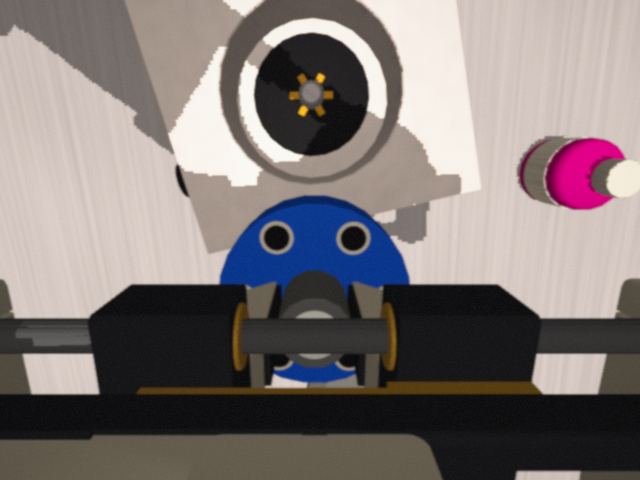

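Run:
```python
from h import *
f=pickle.load(open("w3.pkl","rb")); im=f['frame'][:,:,::-1]
a=cv2.resize(im[64:124,281:341],(600,600),interpolation=cv2.INTER_CUBIC); cv2.imwrite("pics/w3c.png",a)
```

```text
(no output)
```

View pics/w3c.png

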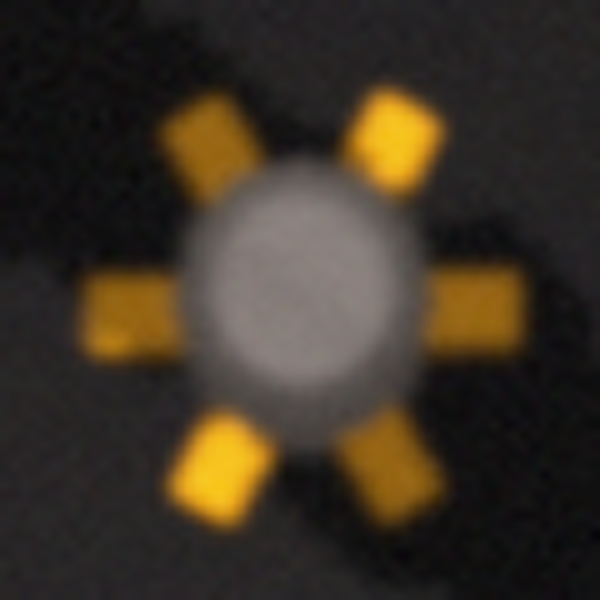

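Run:
```python
from h import *
from plant import robot
s=robot.read_state()
f=pickle.load(open("w3.pkl","rb")); im=f['frame']
c=(np.array([(192,113),(416,108),(525,309),(418,509),(201,508),(83,315)])+.5)/10-.5+[281,64]
P=unproj(f,c,.068); m=P.mean(0); d=P-m
print("spl",m,np.linalg.norm(d[:,:2],axis=1).round(4),((np.degrees(np.arctan2(d[:,1],d[:,0]))+30)%60-30).round(2))
print("pilot top",unproj(f,((np.array([[303,290]])+.5)/10-.5+[281,64]),.076))
# rotor holes: dark inside rings
g=cv2.cvtColor(im,cv2.COLOR_RGB2GRAY); hs=[]
for x,y in ((276,238),(353,238)):
    w=(g[y-13:y+14,x-13:x+14]<30).astype(np.uint8); k,l,st,ce=cv2.connectedComponentsWithStats(w); i=l[13,13]; hs.append(ce[i]+[x-13,y-13]); print(st[i],hs[-1])
zt=s['tcp_pos'][2]-.031
H=unproj(f,hs,zt); print("holes",H, "sep",np.linalg.norm(H[0]-H[1]))
v=H[1]-H[0]; u=v/np.linalg.norm(v); a=np.degrees(np.arctan2(u[1],u[0])); n=np.array([-u[1],u[0],0])
ctr=H.mean(0)-n*.034*np.cos(np.pi/6); print("rotor phase",a,"ctr",ctr,"tcp",s['tcp_pos'],"offset",ctr[:2]-np.array(s['tcp_pos'])[:2])
```

```text
spl [ 0.52933002 -0.20201592  0.068     ] [0.0151 0.0153 0.0154 0.0153 0.015  0.0157] [-1.07 -2.51 -1.71 -1.19 -2.26 -1.72]
pilot top [[ 0.52924039 -0.20159669  0.076     ]]
[  2   2  23  22 390] [276.14615385 237.44871795]
[  2   2  23  23 390] [352.9        238.06666667]
holes [[ 0.51176734 -0.27560732  0.18871611]
 [ 0.54585617 -0.27730769  0.18871611]] sep 0.03413121455757223
rotor phase -2.855586960285567 ctr [ 0.52734485 -0.30586581  0.18871611] tcp [ 0.52714862 -0.30392819  0.21971611] offset [ 0.00019622 -0.00193762]
```

Run:
```python
from h import *
from plant import robot
s=robot.read_state(); info(s); s=robot.read_state(); info(s)
f=pickle.load(open("w3.pkl","rb")); rel=pickle.load(open("rel.pkl","rb"))
Rt=rot(f['orientation'])*rel[1].inv(); print("tcp from cam", f['eye']-Rt.apply(rel[0]))
f=pickle.load(open("t3.pkl","rb"))
im=f['frame'][:,:,::-1]
cv2.imwrite("pics/t3.png",cv2.resize(im[220:380,340:520],(720,640)[:2],interpolation=cv2.INTER_CUBIC)[:600])
plan(s,[.5293,-.2020,.17],-1.3)
```

```text
t 5.95 tcp [ 0.5271 -0.3039  0.2197] yaw -2.25 tilt 0.17 F [-0.59  0.89 -3.75] M [-0.06  0.   -0.01] w 0.0293 q [-0.649  0.522  1.327  0.     1.296 -0.61 ]
t 5.95 tcp [ 0.5271 -0.3039  0.2197] yaw -2.25 tilt 0.17 F [-0.59  0.89 -3.75] M [-0.06  0.   -0.01] w 0.0293 q [-0.649  0.522  1.327  0.     1.296 -0.61 ]
tcp from cam [ 0.52725674 -0.30514635  0.21928353]
rows: [-0.007 -0.407  0.2  ] [-0.003  0.003 -0.021] | mm [  -1.7 -101.8   49.9]
```

```bash
python3 -m jog '0 -0.05 0 0 0 -0.01 0;-0.004 -0.13 0 0 0 -0.02 0;-0.008 -0.23 0 0 0 -0.022 0;-0.008 -0.32 0 0 0 -0.022 0;-0.008 -0.38 0.05 0 0 -0.022 0;-0.008 -0.407 0.13 0 0 -0.022 0;-0.008 -0.407 0.2 0 0 -0.022 0;-0.008 -0.407 0.24 0 0 -0.022 0'
python3 - <<'E'
from h import *
from plant import robot,eyes
s=robot.read_state(); info(s); f=eyes.grab_frame("scene"); pickle.dump(f,open("s4.pkl","wb"))
im=f['frame'][:,:,::-1]; cv2.imwrite("pics/s4.png",cv2.resize(im[180:310,180:330],(750,600),interpolation=cv2.INTER_CUBIC)[:600])
s=robot.read_state(); info(s); plan(s,[.529,-.2021,.148],-1.25)
E
```

```text
time: 6.75
tcp_pos: [0.5285, -0.199, 0.159]
tool_rot: [-0.002, 1.0, -0.01, -0.002]
wrist_force: [-0.1, -0.0, -4.0]
width: 0.0289
t 6.75 tcp [ 0.5285 -0.199   0.159 ] yaw -1.09 tilt 0.29 F [-0.14 -0.05 -4.01] M [-0.1   0.04  0.06] w 0.0289 q [-4.970e-01  5.030e-01  1.540e+00  1.000e-03  1.103e+00 -4.780e-01]
t 6.8 tcp [ 0.5281 -0.1994  0.1579] yaw -1.13 tilt 0.38 F [-1.41  0.18 -4.34] M [-0.07  0.09 -0.01] w 0.0292 q [-4.970e-01  5.050e-01  1.541e+00  1.000e-03  1.102e+00 -4.780e-01]
rows: [0.004 0.011 0.039] [-0.005  0.007  0.003] | mm [1.  2.7 9.8]
```

View pics/s4.png

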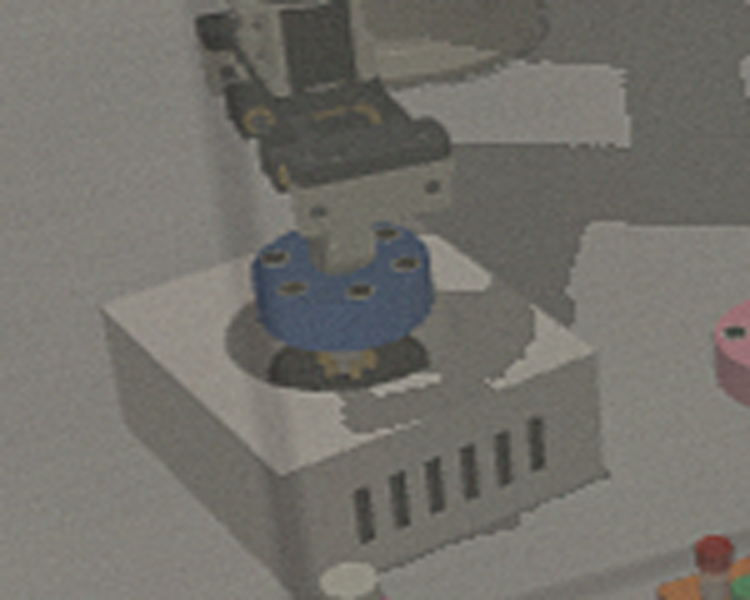

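The scene view shows the rotor upright in the jaws over the bowl, with the splines visible below it. The measured position still needs a 1–3 mm correction, so I'll fix that and let it settle.

```bash
python3 -m jog '0.004 0.011 0 -0.005 0.007 0 0;0.004 0.011 0.01 -0.005 0.007 0.003 0;0.004 0.011 0.02 -0.005 0.007 0.003 0;0.004 0.011 0.03 -0.005 0.007 0.003 0;0.004 0.011 0.036 -0.005 0.007 0.003 0;0.004 0.011 0.036 -0.005 0.007 0.003 0;0.004 0.011 0.036 -0.005 0.007 0.003 0;0.004 0.011 0.036 -0.005 0.007 0.003 0'
python3 - <<'E'
from h import *
from plant import robot,eyes
s=robot.read_state(); info(s); 
for n in ("wrist","scene"):
    f=eyes.grab_frame(n); pickle.dump(f,open(n+"5.pkl","wb"))
s=robot.read_state(); info(s); plan(s,[.529,-.2021,.133],-1.25)
im=f['frame'][:,:,::-1]; cv2.imwrite("pics/s5.png",cv2.resize(im[210:270,210:285],(750,600),interpolation=cv2.INTER_CUBIC)[:600])
f=pickle.load(open("wrist5.pkl","rb"));cv2.imwrite("pics/w5.png",f['frame'][:,:,::-1])
E
```

```text
time: 7.6
tcp_pos: [0.529, -0.2022, 0.1489]
tool_rot: [-0.0, 1.0, -0.011, 0.0]
wrist_force: [-0.8, -1.1, -3.0]
width: 0.0291
t 7.6 tcp [ 0.529  -0.2022  0.1489] yaw -1.27 tilt 0.02 F [-0.81 -1.14 -2.97] M [-0.12  0.08  0.06] w 0.0291 q [-0.501  0.515  1.552  0.     1.075 -0.478]
t 7.7 tcp [ 0.529  -0.2021  0.1489] yaw -1.27 tilt 0.02 F [ 0.04 -0.19 -2.75] M [-0.09  0.05 -0.02] w 0.029 q [-0.5    0.515  1.552  0.     1.075 -0.478]
rows: [-0.    -0.     0.064] [-0. -0. -0.] | mm [-0.  -0.  15.9]
```

View pics/s5.png

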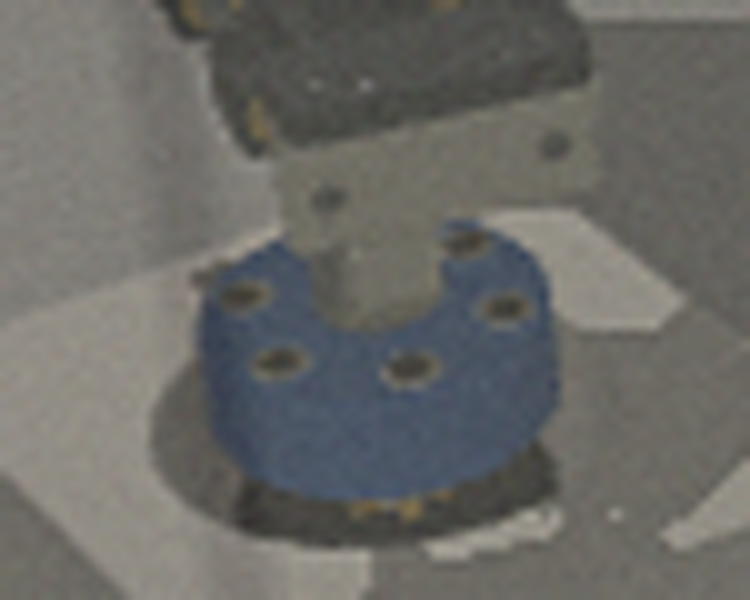

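View pics/w5.png

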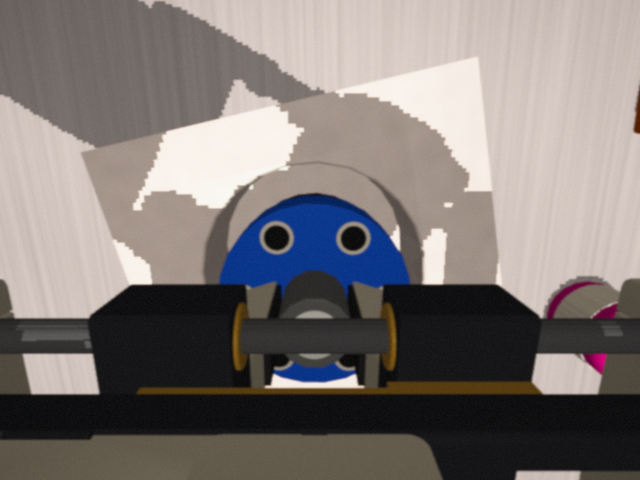

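Everything is settled and the rotor hasn't shifted in the grip. I'll lower slowly over the pilot while watching the force.

```bash
python3 -m jog '0 0 0.01 0 0 0 0;0 0 0.02 0 0 0 0;0 0 0.03 0 0 0 0;0 0 0.04 0 0 0 0;0 0 0.05 0 0 0 0;0 0 0.06 0 0 0 0;0 0 0.066 0 0 0 0;0 0 0.066 0 0 0 0'
python3 - <<'E'
from h import *
from plant import robot,eyes
s=robot.read_state(); info(s); plan(s,[.529,-.2021,.121],-1.25)
E
```

```text
time: 8.5
tcp_pos: [0.5289, -0.2021, 0.1321]
tool_rot: [-0.0, 1.0, -0.011, -0.0]
wrist_force: [-0.1, -0.4, -3.5]
width: 0.0292
t 8.5 tcp [ 0.5289 -0.2021  0.1321] yaw -1.27 tilt 0.02 F [-0.14 -0.38 -3.48] M [-0.09 -0.   -0.02] w 0.0292 q [-0.5    0.535  1.57   0.     1.037 -0.478]
rows: [0.001 0.    0.045] [-0.  0. -0.] | mm [ 0.1  0.  11.1]
```

No contact force, so the pilot is entering cleanly. Next, 7 mm down past the spline tops.

```bash
python3 -m jog '0 0 0.004 0 0 0 0;0 0 0.008 0 0 0 0;0 0 0.012 0 0 0 0;0 0 0.016 0 0 0 0;0 0 0.02 0 0 0 0;0 0 0.024 0 0 0 0;0 0 0.028 0 0 0 0;0 0 0.028 0 0 0 0'
python3 - <<'E'
from h import *
from plant import robot,eyes
s=robot.read_state(); info(s)
E
```

```text
time: 9.3
tcp_pos: [0.5288, -0.2021, 0.125]
tool_rot: [-0.0, 1.0, -0.011, -0.0]
wrist_force: [0.6, -1.1, -2.0]
width: 0.0292
t 9.3 tcp [ 0.5288 -0.2021  0.125 ] yaw -1.27 tilt 0.03 F [ 0.61 -1.09 -2.  ] M [-0.14  0.07  0.04] w 0.0292 q [-0.5    0.544  1.577  0.     1.021 -0.478]
```

```bash
python3 -m jog '0 0 0.006 0 0 0 0;0 0 0.012 0 0 0 0;0 0 0.018 0 0 0 0;0 0 0.022 0 0 0 0;0 0 0.026 0 0 0 0;0 0 0.03 0 0 0 0;0 0 0.034 0 0 0 0;0 0 0.034 0 0 0 0' 50
python3 - <<'E'
from h import *
from plant import robot,eyes
s=robot.read_state(); info(s)
E
```

```text
time: 10.1
tcp_pos: [0.5289, -0.2021, 0.1169]
tool_rot: [-0.0, 1.0, -0.011, 0.0]
wrist_force: [-2.9, 0.7, 6.8]
width: 0.0288
t 10.1 tcp [ 0.5289 -0.2021  0.1169] yaw -1.27 tilt 0.01 F [-2.85  0.74  6.78] M [0.13 0.56 0.03] w 0.0288 q [-0.5    0.554  1.586  0.     1.002 -0.478]
```

The seat is giving as expected: about 10 N net at 4 mm. Pressing to the stop.

```bash
python3 -m jog '0 0 0.003 0 0 0 0;0 0 0.005 0 0 0 0;0 0 0.007 0 0 0 0;0 0 0.009 0 0 0 0;0 0 0.01 0 0 0 0;0 0 0.011 0 0 0 0;0 0 0.012 0 0 0 0;0 0 0.012 0 0 0 0' 50
python3 - <<'E'
from h import *
from plant import robot,eyes
s=robot.read_state(); info(s)
for n in ("wrist","scene"):
    f=eyes.grab_frame(n); pickle.dump(f,open(n+"6.pkl","wb"))
s=robot.read_state(); info(s)
im=f['frame'][:,:,::-1]; cv2.imwrite("pics/s6.png",cv2.resize(im[210:270,210:285],(750,600),interpolation=cv2.INTER_CUBIC)[:600])
f=pickle.load(open("wrist6.pkl","rb"));cv2.imwrite("pics/w6.png",f['frame'][:,:,::-1])
E
```

```text
time: 10.9
tcp_pos: [0.5289, -0.2021, 0.1151]
tool_rot: [0.0, 1.0, -0.011, 0.0]
wrist_force: [-4.5, 1.5, 11.4]
width: 0.029
t 10.9 tcp [ 0.5289 -0.2021  0.1151] yaw -1.26 tilt 0.05 F [-4.51  1.54 11.45] M [ 0.22  0.94 -0.05] w 0.029 q [-0.5    0.556  1.588  0.     0.997 -0.478]
t 11.0 tcp [ 0.5289 -0.2021  0.1151] yaw -1.26 tilt 0.05 F [-3.75  1.99 10.37] M [0.22 0.92 0.04] w 0.0293 q [-0.5    0.556  1.588  0.     0.997 -0.478]
```

View pics/s6.png

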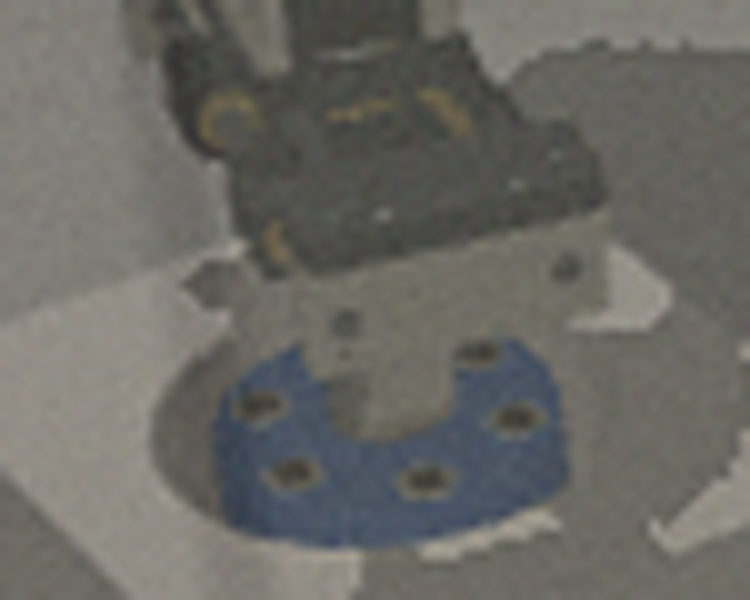

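View pics/w6.png

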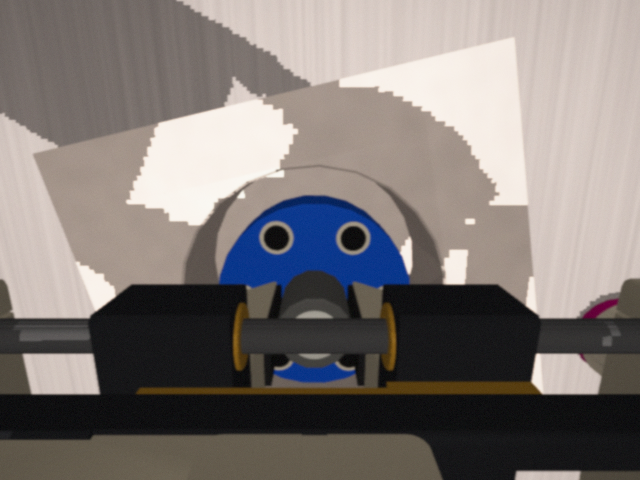

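The wrist view shows the holes unmoved in the grip at (276,238) and (353,238), so the rotor hasn't slipped. In the scene view it sits deep in the bowl. I'll confirm the stop with a bit more push, and ease the side force by 0.5 mm in -x.

```bash
python3 -m jog '-0.001 0 0.006 0 0 0 0;-0.002 0 0.008 0 0 0 0;-0.002 0 0.009 0 0 0 0;-0.002 0 0.01 0 0 0 0;-0.002 0 0.01 0 0 0 0;-0.002 0 0.01 0 0 0 0;-0.002 0 0.01 0 0 0 0;-0.002 0 0.01 0 0 0 0' 50
python3 - <<'E'
from h import *
from plant import robot,eyes
s=robot.read_state(); info(s)
f=eyes.grab_frame("wrist"); pickle.dump(f,open("w7.pkl","wb"))
s=robot.read_state(); info(s); im=f['frame']
g=cv2.cvtColor(im,cv2.COLOR_RGB2GRAY); hs=[]
for x,y in ((276,238),(353,238)):
    w=(g[y-13:y+14,x-13:x+14]<30).astype(np.uint8); k,l,st,ce=cv2.connectedComponentsWithStats(w); i=l[13,13]; hs.append(ce[i]+[x-13,y-13]); print(st[i],hs[-1])
E
```

```text
time: 11.8
tcp_pos: [0.5289, -0.2022, 0.115]
tool_rot: [0.001, 1.0, -0.011, 0.001]
wrist_force: [-5.4, 4.3, 18.5]
width: 0.0293
t 11.8 tcp [ 0.5289 -0.2022  0.115 ] yaw -1.25 tilt 0.19 F [-5.4   4.29 18.49] M [ 0.52  1.28 -0.  ] w 0.0293 q [-0.501  0.555  1.59   0.     0.994 -0.479]
t 11.85 tcp [ 0.5289 -0.2021  0.115 ] yaw -1.25 tilt 0.18 F [-5.92  2.8  18.66] M [ 0.55  1.3  -0.04] w 0.0293 q [-0.5    0.555  1.59   0.     0.994 -0.479]
[  2   2  23  22 388] [275.7371134  237.46907216]
[  2   2  23  23 389] [352.71722365 238.06940874]
```

The stop is confirmed: force rose 7 N for 0.1 mm of travel. The TCP at 0.115 m puts rotor_center at 0.086 m, 8 mm above spindle_top, which is the fully-home height. The grip hasn't slipped.

```bash
python3 -c "
from plant import robot
print(robot.job_done())
from h import *
info(robot.read_state())"
```

```text
the job is handed in; nothing more can be done
None
the job is handed in; nothing more can be done
```

I fitted the blue rotor onto the centrifuge spindle and handed the job in at about 11.9 s, still gripping it (50 N grip setting) and pressing it down. The hand-in gave no verdict, and no state could be read afterwards.

**How it went:** I gripped the knob and carried the rotor past the bowl, where the wrist camera measured the splines. I turned it about 1° to line up and lowered it without the teeth catching. It then pressed the seat down to its stop.

**Last checks:**
- **Height:** the tool was at 0.115 m, so by calculation the rotor centre is about 8 mm above the spindle top, which is fully home.
- **Stop:** the final push raised the force from about 11 to 18.5 N with only 0.1 mm of movement, so the seat is on its stop.
- **Grip:** the holes stayed within half a pixel in the wrist view, so the rotor did not slip. Tilt was about 0.2°.

**What disagreed:**
- **Spindle position:** the cameras differed by about 3 mm. I used the wrist view, because its measurement of the rotor matched where the jaws closed on it.
- **Side force:** about 6 N remained at the end, and a 0.5 mm shift did not ease it.
- **Bystanders:** I did not measure the lid, rack, bottle or tip box again after the moves. The carry path was planned well above anything it crossed, and I noticed no contact.

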